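Lock the clamped hot-air gun on

ROBOT

A 6-joint arm with a two-finger parallel gripper is mounted at the origin on the work surface. World frame = base frame: x ahead of the robot, y to its left, z up, the work surface at z = 0. Lengths are in mm, angles in rad, forces in N, time in s.
With the tool pointing down it reaches from about 275 to 1000 mm from the base axis. Payload 8.4 kg.
Tool frame: the origin (TCP) lies between the finger pads; the fingertips stand r.tips_ahead ahead of it and the grasp point (between the pads) lies 6 mm ahead of it (r.tips_ahead is the distance from the TCP to the fingertips, in mm); z points along the fingers, y is the line along which they close (so a half turn about z gives the same grasp; the last joint's range is limited). The gripper opens to 85 mm and grips with 20 to 120 N. Pads are 22 mm wide; open, the fingers measure 114 mm over their backs; the gripper's body (76 mm by 85 mm) begins 54 mm behind the grasp point. The pads swing forward as they close: fully open they stand 13 mm farther back than shut.
Start: joints at [1.109, 0.353, 1.633, -0, 1.155, -0.002], TCP at [277.355, 560.091, 226.381] pointing down, gripper open.
Joint ranges: [-2.63, 2.63], [-0.92, 2.1], [0.06, 2.66], [-1.3, 4.44], [0, 2.69], [-3.02, 3.02]. Speed limits (rad/s): [2.22, 2.22, 2.79, 3.14, 3.14, 3.14].

INTERFACE

Orientations are given as [roll, pitch, yaw] about the fixed x, y, z axes, in that order (R = Rz(yaw) Ry(pitch) Rx(roll)).
In Python, from rig import r gives the robot as it stands.
- The arm moves only by the tool carry_out, never from a script. Its arguments are lists of equal length, an entry for each row: "delta_pos": the shift along the tool's x, y, z in m, a list of three; "rot": the turn, a rotation vector about the tool's x, y, z in degrees, a list of three. A call has 1 to 8 rows; each row is the pose to reach, as a shift and turn from the pose commanded when the call began, along the tool's axes at that moment; what a row does not reach only later rows make up. A row lasts 1/8 s, in which the tool goes at most 62.5 mm and 10.7 degrees, less where a joint would pass 70% of its speed; a pose out of reach is approached as far as the arm can. A call with a gripper value outside its range is refused whole. "claw" is the finger opening in m, from 0 to 0.0854, set as the call begins (left out, the last holds). The fingers move at their own pace and stop on an object; "grip_force" is the grip in N (left out, the last holds). Time passes only in rows, so rows that repeat a pose let the fingers close. It gives the time, the measured TCP pose, the force, the opening and the grip force at its end, in the units of the state.
- r.sense(): the state, without advancing time (a new reading comes with each control period).
- r.grab_frame(name): name is "scene" or "top" or "wrist"; returns the picture (420x560x3 uint8, blue, green, red); there is no depth.
- r.camera_info(name): a dict with "fx", "fy", "cx", "cy" (pixels), "distortion" ([k1, k2, p1, p2, k3] as OpenCV has them; the pictures are not rectified), "pose" (4x4, takes a point from camera to world coordinates); the wrist camera has in their place "hand_eye" (4x4, takes a point from camera to tool coordinates, whose origin is the TCP and whose axes are the flange's). Camera axes: x right, y down, z forward; pixel columns grow to the right and rows downward; lengths in mm; the calibration is good to about 2 mm. A picture is of the moment at which its call begins: read the wrist's pose just before it. camera_info takes no time and is no camera call.
- r.sign_off(): hands the job in; it is judged then, once.
Trained networks look in the newest picture that a camera, given by its name, has taken for a name from the list of things; names that differ only in an ending like _2 or _b are one class to them, and where a whole thing is asked for, a point or a joint stands for the part that bears it (a point fixed in the world has none). Each returns a list of dicts, best first, with "p" (0 to 1); they miss things now and then, are a little off and sometimes report something else, mostly with a low value. They report only what shows in the picture. A call takes as long as a camera call.
- r.recognise(thing, camera): "box" ([left, top, right, bottom] in pixels, round what is visible of it).
- r.cut_out(thing, camera): "mask" (420x560 bool, what is visible of it) and "box" ([left, top, right, bottom] in pixels, round what is visible of it).
The state is a dict: "clock": time; "qpos": joint angles; "qvel": joint speeds; "joint_efforts": joint torques, N m; "eef_pos": TCP position; "tcp_rot": TCP orientation; "contact_force": force on the tool from outside, world axes, zero at the start; "wrist_torque": the same for the moment, N m; "opening": opening from 0.0 (shut) to 1.0 (fully open); "grasp_force": force on a finger pad.
Only numpy, scipy, OpenCV 4.12 (cv2) and the standard library are available. Lean on these libraries where they do the work, as an engineer would, in place of code of your own. Each camera call takes 0.05 s, during which the arm holds its last target. There are 200 camera calls.

TASK

Start the cordless hot-air gun that is clamped under the flask and leave it running hands-free: squeeze its trigger all the way in, and while it is held in push the red lock-on button on the side of the handle, then ease the trigger back with the button still pressed so that the lock catches and holds it. Leave the gun aimed as it is and do not bump the glass flask or push the other things on the bench about.

Things in the scene. Friction and masses are not known exactly. Their poses are not given: they have to be found in the camera images.
- handle_axis (a point): Point on the handle's axis under the trigger of the orange cordless hot-air gun in its clamp. Its axes are the gun's: x along the level handle, battery to barrel, roughly away from the robot; z the way the trigger faces, up and to the left, 37 to 49 degrees from upright; -y the button's side, up and right. Trigger and button are like two slopes of a roof: from above a fingertip can rest on each.
- trigger_face (a point): Middle of the flat outer face of the grey trigger, 44 mm along gun x, 18 mm wide in y; moves with it, has the gun's axes. Released it is 29 mm out (+z) from handle_axis and stands 14 mm out of the handle; it slides straight in along -z. The handle here is 34 mm wide (y -17 to +17 mm) and spans z -25 to +15 mm from handle_axis.
- button_face (a point): Middle of the round face of the red lock-on button, 14 mm across, on the handle's -y side; moves with it, has the gun's axes. Released it is at y -24, z +1, x 0 mm from handle_axis and stands 7 mm out of the side; it slides straight in along +y, 1.5 mm still standing out when fully in.
- trigger (a joint): How far the trigger is squeezed, m: 0 released, 0.010 fully in (4 mm still standing out). Spring back 4.5 N at 0, 9.5 N fully in. If eased while the button is held in, a catch inside holds it at about 0.0053 (up to 0.0077 if the button was only partly in); otherwise it springs back to 0.
- lock_button (a joint): How far the button is in, m: 0 out, 0.0055 fully in. Spring 1.5 to 3.2 N. It is blocked after 0.0008 while the trigger is in by less than 0.008; beyond that it can be pushed in. It springs out if let go before the trigger has been eased onto the catch, else stays in; squeezing the trigger fully again frees it.
- nozzle (a point): Centre of the steel nozzle's mouth (36 mm across) at the upper end of the barrel; in gun axes x +112, z +147 mm from handle_axis. The barrel, 72 mm across, begins 46 mm from the trigger's middle along +x and leans 11 degrees away from it. The gun slips in its clamp about the handle's axis only at a moment over 4 N m.
- battery (a point): Middle of the gun's dark battery pack (48 mm along the handle, 74 mm in gun y, 100 mm in z), 106 mm from handle_axis along gun -x and 8 mm along -z. The widened foot of the handle above it begins 63 mm from handle_axis.
- stand: Support stand, fixed to the bench: grey base plate 210 by 135 by 12 mm and a steel rod 12 mm thick and 470 mm tall. Origin on the bench straight below the middle of the handle at the trigger; x points from there to the rod, which stands 235 mm away; z up. The handle's axis is 135 mm above the bench.
- flask: Round glass flask held upright by its neck on the same stand: bulb 86 mm in diameter, neck 25 mm thick up to 100 mm above the bulb's centre. Origin at the centre of the bulb, in the stand's axes at x 127, y 152, z 298 mm.
- spare_battery: Loose dark battery pack lying on the bench, 100 by 74 by 59 mm; origin at the centre of its underside.
- cork_ring: Loose cork flask ring, 90 mm across, 28 mm high; origin at the centre of its underside.
- beaker: Loose glass beaker, 68 mm across, 95 mm high; origin at the centre of its underside.
- wash_bottle: Loose clear bottle with a white cap, 72 mm across, 154 mm high; origin at the centre of its underside.
- reagent_bottle: Loose amber bottle with a blue cap, 72 mm across, 155 mm high; origin at the centre of its underside.
- mortar: Loose white bowl, 110 mm across, 60 mm high; origin at the centre of its underside.
- safety_glasses: Loose safety glasses with blue frame, lenses 144 mm wide, arms 150 mm long towards its +x, 47 mm high; origin on the bench below the bridge.
- spatula: Loose steel spatula lying along its x, 178 mm long, 9 mm thick; origin on the bench near its middle.

How it is judged (in metres and radians):
On the way:
1. the trigger is squeezed in to the lock point (more than 7.4 mm) (value of joint trigger above 0.0074 m), for 0.02 s.
At the end, for the whole second after the job is handed in: Untouched, the trigger rests on its lock, 4 to 7.8 mm in and still; the lock-on button stays in by more than 1.5 mm; and the nozzle is within 30 mm of where it was (value of joint trigger between 0.004 and 0.0078 m and value of joint lock_button above 0.0015 m and velocity of joint trigger between -0.002 and 0.002 m/s and distance of nozzle from where it was at the start of the episode below 0.03 m).
It fails at once if the flask is pushed with more than 4 N (contact force between flask and anything else above 4 N).
It fails at once if something else on the bench is moved by more than 30 mm (distance of any of spare_battery, cork_ring, beaker, wash_bottle, reagent_bottle, mortar, safety_glasses, spatula from where it was at the start of the episode above 0.03 m).
It also fails if it takes over 42 s, if anything falls off the work surface, if the arm or the gripper's body presses on something with over 40 N, if the wrist force passes 120 N, or if a joint passes its speed limit or range.

## Working session

There is one attempt and no reset: what is moved stays moved. The work goes in short steps, Python scripts to look and compute and a tool call to move; the robot and the scene stay as the last step left them, time stands still between calls to the robot, and variables do not carry over. Pictures are saved under pics/ and viewed, at most 10 in all, crops included, and the job is handed in when it is done.

Besides the shell and the picture viewer there is one more tool, called after ">>>" as name(argument=value, ...) on one line, values as JSON. carry_out: Moves the arm, as the interface text tells. Its arguments: {"type":"object","properties":{"delta_pos":{"type":"array","items":{"type":"array","items":{"type":"number"}}},"rot":{"type":"array","items":{"type":"array","items":{"type":"number"}}},"claw":{"type":"number"},"grip_force":{"type":"number"}},"required":["delta_pos","rot"]}

```bash
mkdir -p pics
python3 - <<'E'
from rig import r
import cv2,numpy as np
print(r.sense(), r.tips_ahead)
for c in ["scene","top","wrist"]:
    f=r.grab_frame(c); cv2.imwrite(f"pics/{c}0.png",f)
    i=r.camera_info(c); print(c,{k:(np.round(v,3).tolist() if not np.isscalar(v) else v) for k,v in i.items()})
    for t in ["trigger_face","button_face","trigger","lock_button","nozzle","battery","stand","flask","handle_axis"]:
        try:
            for d in r.cut_out(t,c)[:2]:
                m=d["mask"]; ys,xs=np.nonzero(m); print(" ",t,round(d["p"],2),np.round(d["box"]),len(xs),xs.mean().round(1) if len(xs) else 0,ys.mean().round(1) if len(xs) else 0)
        except Exception as e: print(t,e)
a=cv2.imread("pics/scene0.png");b=cv2.imread("pics/top0.png")
E
```

```text
{'clock': 0.0, 'qpos': array([ 1.10858488e+00,  3.53659359e-01,  1.63413473e+00,  1.44067195e-05,
        1.15521044e+00, -2.38708628e-03]), 'qvel': array([ 0.00123975,  0.00057023,  0.00015802, -0.00101938,  0.00049104,
       -0.00021481]), 'joint_efforts': array([-4.96754583e-04, -6.05248189e+01, -3.42068374e+01, -1.68762022e-04,
        9.34777607e-03,  1.81977663e-05]), 'eef_pos': array([277.14036106, 559.65058908, 225.65443568]), 'tcp_rot': array([-3.14018081e+00, -1.65424276e-05,  2.68176246e+00]), 'contact_force': array([-1.09892933,  0.38267219,  0.27545914]), 'wrist_torque': array([ 0.02488759,  0.0155134 , -0.01200589]), 'grasp_force': 0.0, 'opening': 1.0005260872441224} 25.0
scene {'fx': 528.4490325141869, 'fy': 528.4490325141869, 'cx': 278.5754053213663, 'cy': 206.91077236914145, 'distortion': [-0.108, 0.0, 0.0, 0.0, 0.0], 'pose': [[0.74, 0.498, -0.452, 1199.498], [0.672, -0.528, 0.519, -778.958], [0.019, -0.688, -0.726, 1277.507], [0.0, 0.0, 0.0, 1.0]]}
  trigger 0.58 [249. 215. 263. 226.] 51 255.9 220.3
  trigger 0.54 [206. 195. 320. 268.] 3316 261.5 227.7
  lock_butto
[... 699 characters left out ...]
ozzle 0.52 [299. 227. 301. 238.] 76 298.9 233.5
  battery 0.7 [255. 166. 332. 274.] 3097 300.3 227.8
  stand 0.9 [223. 105. 334. 280.] 5774 285.9 201.0
  stand 0.59 [139. 256. 198. 320.] 201 172.4 287.5
  flask 0.7 [222. 169. 259. 203.] 842 240.1 186.6
  handle_axis 0.8 [259. 166. 334. 280.] 3080 300.1 227.7
wrist {'fx': 308.4339838808183, 'fy': 308.4339838808183, 'cx': 280.8241956437499, 'cy': 215.75738286306313, 'distortion': [-0.047, 0.0, 0.0, 0.0, 0.0], 'hand_eye': [[0.001, -0.948, -0.318, 80.694], [1.0, 0.001, 0.001, -0.992], [-0.001, -0.318, 0.948, -147.756], [0.0, 0.0, 0.0, 1.0]]}
  trigger 0.42 [113. 412. 137. 420.] 160 125.9 415.6
  battery 0.73 [112. 411. 135. 420.] 164 124.8 415.6
```

Run:
```python
import cv2
a=cv2.imread("pics/scene0.png")[130:330,170:370];b=cv2.imread("pics/top0.png")[90:290,200:400]
cv2.imwrite("pics/a.png",cv2.resize(a,(600,600),interpolation=cv2.INTER_CUBIC));cv2.imwrite("pics/b.png",cv2.resize(b,(600,600),interpolation=cv2.INTER_CUBIC))
```

```text
(no output)
```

View pics/a.png

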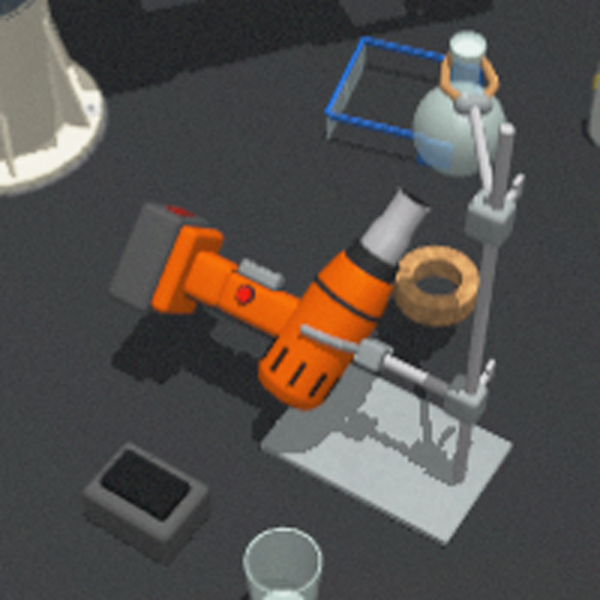

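View pics/b.png

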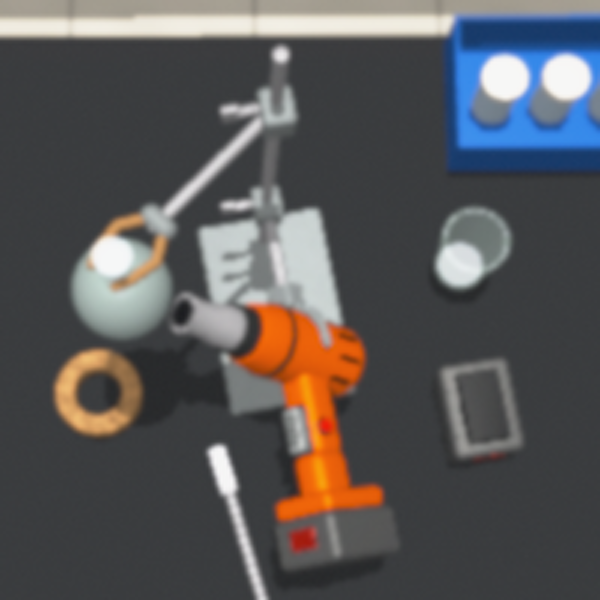

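View pics/top0.png

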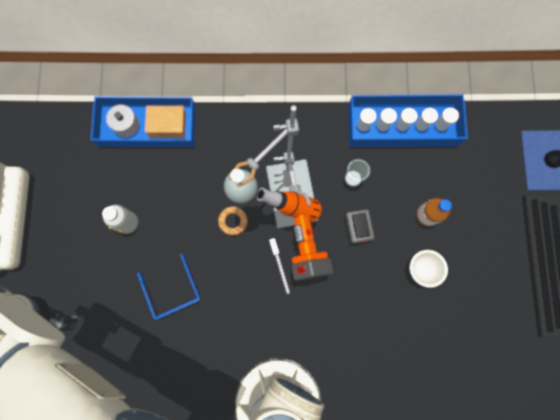

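The scene view shows the red button at about (251,228) and the trigger at (257,221). In the top view the button is at (309,232), the trigger at (299,233) and the nozzle mouth at (261,194). Next I'll fit the gun pose.

```bash
cat > h.py <<'E'
import numpy as np,cv2
from rig import r
from scipy.optimize import least_squares
from scipy.spatial.transform import Rotation as R
def proj(P,cam,T=None):
    i=r.camera_info(cam); T=np.array(i["pose"]) if T is None else T
    K=np.array([[i["fx"],0,i["cx"]],[0,i["fy"],i["cy"]],[0,0,1]])
    W=np.linalg.inv(T)
    return cv2.projectPoints(np.atleast_2d(np.array(P,float)),cv2.Rodrigues(W[:3,:3])[0],W[:3,3],K,np.array(i["distortion"],float))[0][:,0]
def wristT():
    s=r.sense(); T=np.eye(4); T[:3,:3]=R.from_euler("xyz",s["tcp_rot"]).as_matrix(); T[:3,3]=s["eef_pos"]
    return T@np.array(r.camera_info("wrist")["hand_eye"])
def gunR(psi,th):  # x level at yaw psi, z tilted left by th
    x=np.array([np.cos(psi),np.sin(psi),0]); l=np.array([-x[1],x[0],0]); u=np.array([0,0,1.])
    z=u*np.cos(th)+l*np.sin(th); return np.column_stack([x,np.cross(z,x),z])
B=[0,-24,1];Tg=[0,0,29];N=[112,0,147]
def fit(obs,p0=(550,-60,0.1,0.75)):  # obs: (gunpt,uv,cam,T,w)
    def f(p):
        G=gunR(p[2],p[3]); o=np.array([p[0],p[1],135])
        e=[(proj(o+G@np.array(g,float),c,T)[0]-uv)*w for g,uv,c,T,w in obs]
        return np.append(np.ravel(e),(p[3]-0.75)/0.1)
    return least_squares(f,p0,x_scale=[10,10,.1,.1])
E
python3 - <<'E'
from h import *
obs=[(B,(251,228),"scene",None,1),(Tg,(257,220.7),"scene",None,1),(N,(307.3,196),"scene",None,1),
(B,(308.7,232),"top",None,1),(Tg,(299,233.3),"top",None,1),(N,(261.3,194.3),"top",None,1)]
s=fit(obs);print(s.x,np.degrees(s.x[3]),s.fun.round(1))
# flask & rod: stand frame yaw
fl=(238,187)
def f(q):
    c,sn=np.cos(q[0]),np.sin(q[0]); Rm=np.array([[c,-sn,0],[sn,c,0],[0,0,1]]); o=np.array([s.x[0],s.x[1],0])
    return np.ravel(proj([o+Rm@[127,152,298],o+Rm@[235,0,470]],"top")-[(240.5,187),(293.5,108)])
q=least_squares(f,[0.1]);print(q.x,q.fun)
E
```

```text
[ 4.94749747e+02 -7.60277439e+01  1.98340641e-01  7.54185633e-01] 43.211653713692726 [-0.6  0.9  0.3 -0.9 -0.2  0.3  1.1 -0.7 -1.6  0.3 -0.   0.1  0. ]
[0.18448002] [-0.02812546 -0.42314583 -0.21593784  0.21934978]
```

>>> carry_out(delta_pos=[[-0.03,-0.043,-0.011],[-0.06,-0.086,-0.022],[-0.09,-0.13,-0.032],[-0.12,-0.173,-0.043],[-0.15,-0.217,-0.054],[-0.18,-0.26,-0.065],[-0.207,-0.299,-0.074],[-0.207,-0.299,-0.074]], rot=[[0,0,-5],[0,0,-10],[0,0,-15],[0,0,-20],[0,0,-25],[0,0,-30],[0,0,-37.8],[0,0,-37.8]])

```text
clock: 2.5
eef_pos: [330.7, 198.1, 301.3]
tcp_rot: [3.142, 0.002, -2.943]
contact_force: [-0.7, -0.1, 0.4]
opening: 1.002
grasp_force: 0.0
```

>>> carry_out(delta_pos=[[-0.018,-0.052,0.005],[-0.035,-0.105,0.01],[-0.053,-0.157,0.016],[-0.07,-0.21,0.021],[-0.088,-0.26,0.026],[-0.102,-0.302,0.031],[-0.102,-0.302,0.031],[-0.102,-0.302,0.031]], rot=[[0,0,0],[0,0,0],[0,0,0],[0,0,0],[0,0,0],[0,0,0],[0,0,0],[0,0,0]], claw=0.034)

```text
clock: 3.5
eef_pos: [490.0, -74.6, 268.9]
tcp_rot: [3.141, -0.001, -2.943]
contact_force: [0.1, 0.8, -0.2]
opening: 0.4
grasp_force: 0.0
```

Run:
```python
from h import *
print(r.sense())
T=wristT(); f=r.grab_frame("wrist"); np.save("T1.npy",T); cv2.imwrite("pics/w1.png",f)
for t in ["trigger","lock_button","battery","nozzle"]:
    for d in r.cut_out(t,"wrist")[:3]:
        ys,xs=np.nonzero(d["mask"]); print(t,round(d["p"],2),np.round(d["box"]),len(xs),xs.mean().round(1),ys.mean().round(1))
o=np.array([494.7,-76,135]);G=gunR(.1983,.7542)
print(proj([o+G@np.array(g) for g in (B,Tg,N)],"wrist",T))
```

```text
{'clock': 3.5, 'qpos': array([-1.54535275e-01,  1.07925378e-01,  1.85340786e+00,  5.62589937e-04,
        1.18140984e+00, -1.92449181e+00]), 'qvel': array([ 0.01558337, -0.01886498,  0.00881167, -0.00254409,  0.00082423,
       -0.00846632]), 'joint_efforts': array([-1.00122046e+00, -4.20688748e+01, -3.51745033e+01, -6.94841403e-02,
       -7.72376242e-02, -7.15532908e-03]), 'eef_pos': array([489.95777879, -74.62310994, 268.92710097]), 'tcp_rot': array([ 3.14070614e+00, -8.99077560e-04, -2.94264591e+00]), 'contact_force': array([ 0.09539939,  0.81125257, -0.22426566]), 'wrist_torque': array([0.0042997 , 0.01634893, 0.00579209]), 'grasp_force': 0.0, 'opening': 0.39992792883475214}
trigger 0.7 [282. 190. 305. 241.] 988 295.3 212.9
lock_button 0.63 [387. 220. 454. 280.] 2690 421.1 249.6
battery 0.97 [210.  52. 421. 409.] 24634 278.9 183.6
nozzle 0.85 [206.  46. 403. 408.] 24896 278.8 183.8
[[260.97888859 212.74953745]
 [301.91801407 214.17552682]
 [411.80687302 389.82566665]]
```

View pics/w1.png

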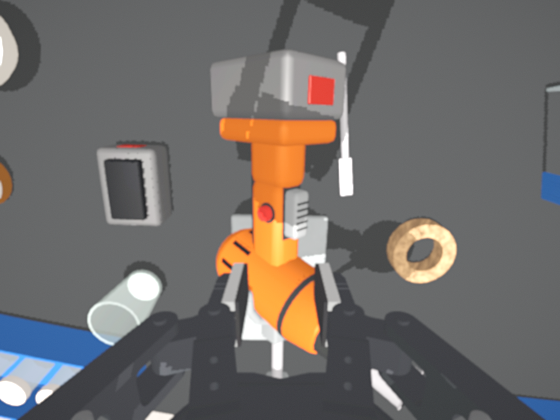

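The wrist view shows the red button at (266,213) and the trigger at x 285–308, y 190–237, with the ribbed face on its right. The fingertips are near rows 265–275. I'll refine the fit from this.

```bash
cat >> h.py <<'E'
def red(f,x0,y0,rad=14):
    h=cv2.cvtColor(f,cv2.COLOR_BGR2HSV); m=((h[...,0]<4)|(h[...,0]>174))&(h[...,1]>150)&(h[...,2]>90)
    yy,xx=np.nonzero(m); k=np.hypot(xx-x0,yy-y0)<rad; return xx[k].mean(),yy[k].mean(),k.sum()
E
python3 - <<'E'
from h import *
T=np.load("T1.npy"); f=cv2.imread("pics/w1.png"); b=red(f,266,213); print(b)
bt=red(cv2.imread("pics/top0.png"),308.7,232,6); bs=red(cv2.imread("pics/scene0.png"),251,228,6); print(bt,bs)
obs=[(B,bs[:2],"scene",None,1),(Tg,(257,220.7),"scene",None,.7),(N,(307.3,196),"scene",None,1),
(B,bt[:2],"top",None,1),(Tg,(299,233.3),"top",None,.5),(N,(261.3,194.3),"top",None,1),
(B,b[:2],"wrist",T,1),([-22,-9,29],(297.5,190.5),"wrist",T,.7),([22,-9,29],(298,236.5),"wrist",T,.7)]
s=fit(obs,(495,-76,.2,.75));print(s.x,np.degrees(s.x[3]),s.fun.round(1))
G=gunR(*s.x[2:]);o=np.array([*s.x[:2],135]);P=lambda q:((proj([o+G@np.array(g,float) for g in q],"wrist",T)-[225,120])*4).astype(int).reshape(-1,1,2)
c=cv2.resize(f[120:270,225:375],(600,600),interpolation=cv2.INTER_NEAREST)
for y0,z0,y1,z1 in((-9,29,9,29),(-9,15,-9,29)): cv2.polylines(c,[P([(-22,y0,z0),(22,y0,z0),(22,y1,z1),(-22,y1,z1)])],True,(255,255,0),1)
a=np.linspace(0,6.28,30); cv2.polylines(c,[P([(7*np.cos(t),-24,1+7*np.sin(t)) for t in a])],True,(255,255,0),1)
cv2.polylines(c,[P([(-60,-17,15),(40,-17,15)])],False,(0,255,0),1)
S=np.array(r.camera_info("wrist")["hand_eye"]); 
for y in(-17,17):
  for z in(12,25):
    u=(proj([(0,y,z)],"wrist",S)[0]); print(y,z,u)
cv2.imwrite("pics/c1.png",c)
E
```

```text
(np.float64(265.0635838150289), np.float64(212.82658959537574), np.int64(173))
(np.float64(307.75), np.float64(232.0), np.int64(4)) (np.float64(251.0909090909091), np.float64(227.9090909090909), np.int64(22))
[ 4.93230103e+02 -7.27579461e+01  1.99371961e-01  7.31297991e-01] 41.90028842701225 [-0.4  0.3  0.4 -1.3 -0.3 -0.6  1.  -0.2 -1.3  0.4 -0.4  0.4 -0.7 -1.
  0.8  0.3 -0.2  1.7 -0.2]
-17 12 [253.60293782 261.60096767]
-17 25 [255.35657012 251.91908412]
17 12 [312.62993118 261.64065744]
17 25 [310.5740627  251.95855179]
```

View pics/c1.png

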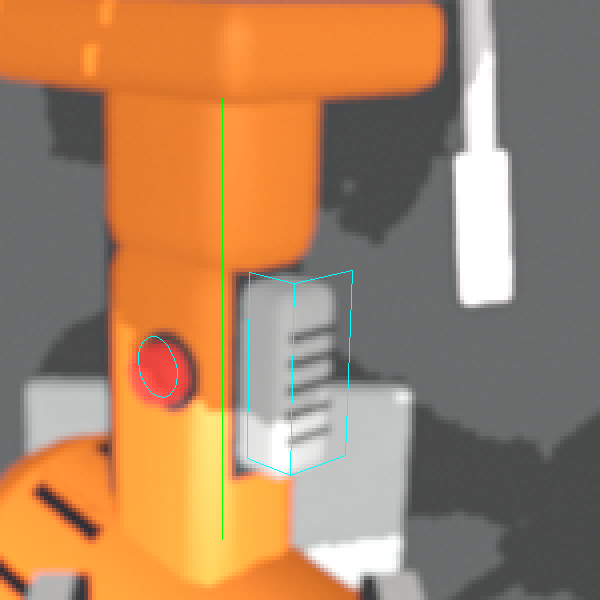

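Overlay: the fitted outline matches the ridge and button within about 1 px, with the button drawn at crop (162,370). Next I'll look at the fingertips.

Run:
```python
from h import *
f=cv2.imread("pics/w1.png"); S=np.array(r.camera_info("wrist")["hand_eye"])
c=cv2.resize(f[220:370,180:380],(800,600),interpolation=cv2.INTER_CUBIC)
for z in(-20,-10,0,10,20,25):
  for x in(-11,11):
   for y in(-17,17):
    u=(proj([(x,y,z)],"wrist",S)[0]-[180,220])*4; cv2.circle(c,tuple(u.astype(int).tolist()),3,(255,255,0) if x>0 else (0,255,0),-1)
cv2.imwrite("pics/c2.png",c)
```

```text
(no output)
```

View pics/c2.png

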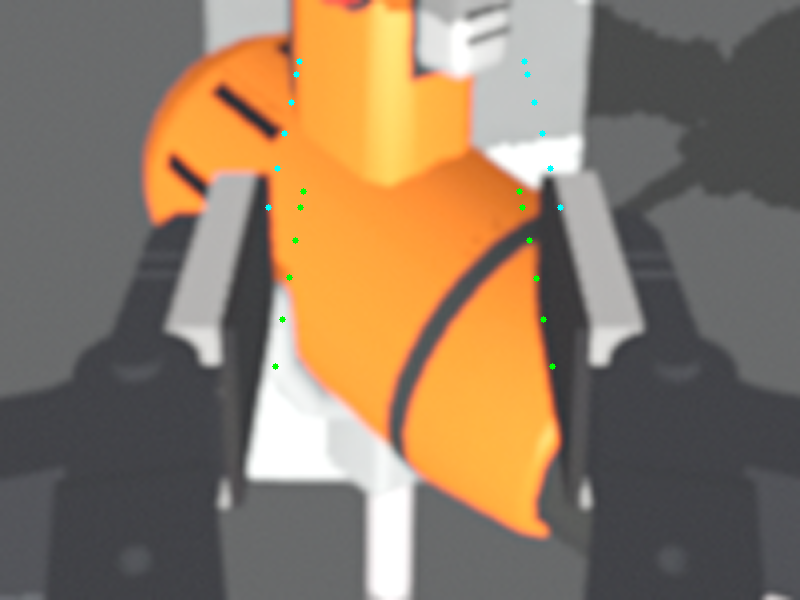

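The gripper crop shows the pad tips at about row 177, in the crop at (268,177) and (543,177). That suggests the tips are shorter than `tips_ahead` says, so I'll check from the side after a partial descent.

>>> carry_out(delta_pos=[[0,0,0.02],[0,0,0.04],[0,0,0.06],[0,0,0.06],[0,0,0.06]], rot=[[0,0,0],[0,0,0],[0,0,0],[0,0,0],[0,0,0]], claw=0.031)

```text
clock: 4.38
eef_pos: [490.5, -75.2, 210.2]
tcp_rot: [-3.141, 0.001, -2.941]
contact_force: [0.9, 0.4, 1.1]
opening: 0.362
grasp_force: 0.0
```

Run:
```python
from h import *
s=r.sense();print(s["eef_pos"],s["tcp_rot"],s["opening"],s["contact_force"])
T=np.eye(4); T[:3,:3]=R.from_euler("xyz",s["tcp_rot"]).as_matrix(); T[:3,3]=s["eef_pos"]
f=r.grab_frame("scene"); cv2.imwrite("pics/s2.png",f)
x0,y0=215,175
c=cv2.resize(f[y0:y0+75,x0:x0+75],(600,600),interpolation=cv2.INTER_CUBIC)
for z,col in((-11,(255,255,0)),(7,(0,255,0)),(25,(255,0,255))):
  for y in(-15.5,15.5):
    u=(proj((T@[0,y,z,1])[:3],"scene")[0]-[x0,y0])*8; print(z,y,u); cv2.circle(c,tuple(u.astype(int).tolist()),4,col,-1)
cv2.imwrite("pics/c3.png",c)
```

```text
[490.52994984 -75.21714064 210.22765814] [-3.14128325e+00  9.30136258e-04 -2.94126926e+00] 0.3623946340242173 [0.85501506 0.43452787 1.06977108]
-11 -15.5 [273.86373409 288.190459  ]
-11 15.5 [322.66403386 232.47968299]
7 -15.5 [274.99792193 323.85966447]
7 15.5 [323.34679243 268.1991009 ]
25 -15.5 [276.11538623 358.89205994]
25 15.5 [324.0203375  303.29111365]
```

View pics/c3.png

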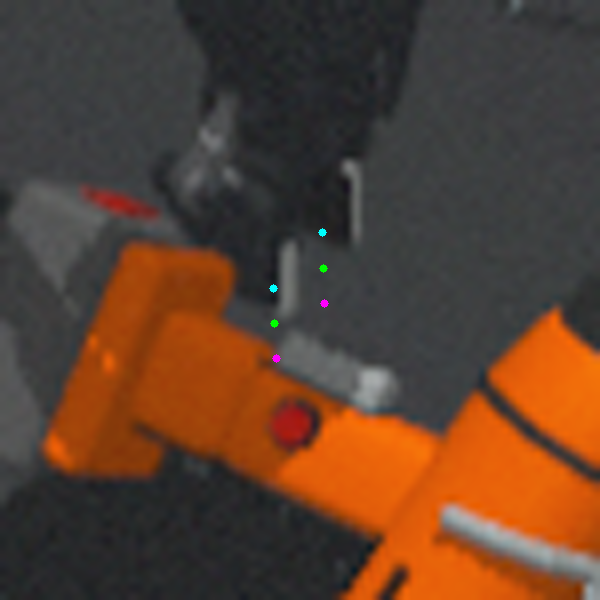

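The side view puts the tips roughly 5 mm behind the reported TCP: near finger tip at crop (290,315), far one at (355,243). Lateral position matches. I'll shift sideways and descend to just above contact.

>>> carry_out(delta_pos=[[0,0.0052,0.0],[0,0.0052,0.012],[0,0.0052,0.024],[0,0.0052,0.036],[0,0.0052,0.036]], rot=[[0,0,0],[0,0,0],[0,0,0],[0,0,0],[0,0,0]])

```text
clock: 5.05
eef_pos: [488.1, -70.3, 171.9]
tcp_rot: [3.141, -0.003, -2.942]
contact_force: [0.3, -0.4, 0.3]
opening: 0.365
grasp_force: 0.0
```

Run:
```python
from h import *
s=r.sense();print(s["eef_pos"],s["tcp_rot"],s["opening"],s["contact_force"])
f=r.grab_frame("scene"); s=r.sense(); print(s["eef_pos"],s["contact_force"]); g=r.grab_frame("wrist")
a=cv2.resize(f[180:250,220:290],(560,560),interpolation=cv2.INTER_CUBIC)[:,:400]
b=cv2.resize(g[200:350,230:330],(400,600),interpolation=cv2.INTER_CUBIC)[:560]
cv2.imwrite("pics/c4.png",np.hstack([a,b]))
```

```text
[488.14401404 -70.25597261 171.94352751] [ 3.14069699e+00 -2.53939122e-03 -2.94172858e+00] 0.36469140645693593 [ 0.27484306 -0.44811103  0.31604424]
[488.66527111 -70.34989596 172.64893654] [0.23069313 0.20041232 0.89763908]
```

View pics/c4.png

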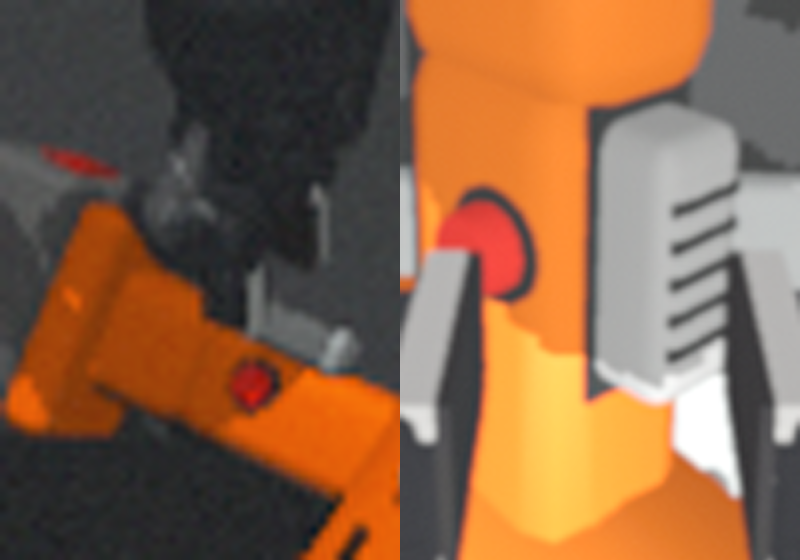

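Wrist view: the right finger sits over the ribbed trigger face, inner edge at crop x≈730. The left finger is over the button, red at (488,245). Continuing down gently.

>>> carry_out(delta_pos=[[0,-0.0005,0.005],[0,-0.0005,0.01],[0,-0.0005,0.014],[0,-0.0005,0.014]], rot=[[0,0,0],[0,0,0],[0,0,0],[0,0,0]])

```text
clock: 5.65
eef_pos: [488.9, -70.8, 159.0]
tcp_rot: [3.141, -0.001, -2.942]
contact_force: [-0.8, -0.8, -0.0]
opening: 0.365
grasp_force: 0.0
```

>>> carry_out(delta_pos=[[0,0.0015,0.0014],[0,0.0001,0.0029],[0,-0.0012,0.0043],[0,-0.0012,0.0043]], rot=[[0,0,0],[0,0,0],[0,0,0],[0,0,0]])

```text
clock: 6.15
eef_pos: [489.4, -72.1, 155.0]
tcp_rot: [3.142, -0.0, -2.942]
contact_force: [-1.2, -0.6, 0.4]
opening: 0.364
grasp_force: 0.0
```

>>> carry_out(delta_pos=[[0,-0.0007,0.0007],[0,-0.0014,0.0015],[0,-0.0014,0.0015],[0,-0.0014,0.0015]], rot=[[0,0,0],[0,0,0],[0,0,0],[0,0,0]])

```text
clock: 6.65
eef_pos: [489.7, -73.4, 153.6]
tcp_rot: [3.142, -0.0, -2.942]
contact_force: [0.3, -0.4, -0.2]
opening: 0.367
grasp_force: 0.0
```

>>> carry_out(delta_pos=[[0,-0.0007,0.0007],[0,-0.0014,0.0015],[0,-0.0014,0.0015],[0,-0.0014,0.0015]], rot=[[0,0,0],[0,0,0],[0,0,0],[0,0,0]])

```text
clock: 7.15
eef_pos: [490.0, -74.6, 152.2]
tcp_rot: [3.141, 0.0, -2.942]
contact_force: [-0.8, 3.6, 4.5]
opening: 0.364
grasp_force: 2.4
```

>>> carry_out(delta_pos=[[0,-0.0014,0.0015],[0,-0.0027,0.0029],[0,-0.0041,0.0044],[0,-0.0041,0.0044]], rot=[[0,0,0],[0,0,0],[0,0,0],[0,0,0]])

```text
clock: 7.65
eef_pos: [490.8, -78.8, 147.8]
tcp_rot: [3.141, -0.0, -2.942]
contact_force: [-1.3, 2.7, 8.3]
opening: 0.364
grasp_force: 3.9
```

>>> carry_out(delta_pos=[[0,-0.0007,0.0007],[0,-0.0007,0.0007],[0,-0.0007,0.0007]], rot=[[0,0,0],[0,0,0],[0,0,0]])

```text
clock: 8.02
eef_pos: [490.9, -79.4, 147.2]
tcp_rot: [3.141, 0.0, -2.942]
contact_force: [-1.8, 2.6, 9.2]
opening: 0.363
grasp_force: 4.1
```

>>> carry_out(delta_pos=[[0,-0.0007,0.0007],[0,-0.0007,0.0007],[0,-0.0007,0.0007]], rot=[[0,0,0],[0,0,0],[0,0,0]])

```text
clock: 8.4
eef_pos: [491.1, -80.0, 146.5]
tcp_rot: [3.141, 0.0, -2.942]
contact_force: [-1.9, 3.5, 8.9]
opening: 0.368
grasp_force: 4.3
```

>>> carry_out(delta_pos=[[0,-0.0007,0.0007],[0,-0.0007,0.0007],[0,-0.0007,0.0007]], rot=[[0,0,0],[0,0,0],[0,0,0]])

```text
clock: 8.78
eef_pos: [491.2, -80.7, 145.9]
tcp_rot: [3.141, 0.0, -2.942]
contact_force: [-3.3, 2.3, 8.2]
opening: 0.364
grasp_force: 4.5
```

>>> carry_out(delta_pos=[[0,-0.0007,0.0007],[0,-0.0007,0.0007],[0,-0.0007,0.0007]], rot=[[0,0,0],[0,0,0],[0,0,0]])

```text
clock: 9.15
eef_pos: [491.3, -81.1, 145.4]
tcp_rot: [3.141, 0.0, -2.942]
contact_force: [-2.9, 5.3, 11.8]
opening: 0.36
grasp_force: 6.5
```

Run:
```python
from h import *
s=r.sense();print(s["eef_pos"],s["contact_force"],s["wrist_torque"],s["grasp_force"])
g=r.grab_frame("wrist"); f=r.grab_frame("scene")
a=cv2.resize(f[180:250,220:290],(560,560),interpolation=cv2.INTER_CUBIC)[:,:400]
b=cv2.resize(g[160:310,230:330],(400,600),interpolation=cv2.INTER_CUBIC)[:560]
cv2.imwrite("pics/c5.png",np.hstack([a,b]))
```

```text
[491.28793351 -81.08450594 145.40724787] [-2.86960762  5.33575799 11.79947028] [1.04995425 0.66748511 0.05365099] 6.496420585317537
```

View pics/c5.png

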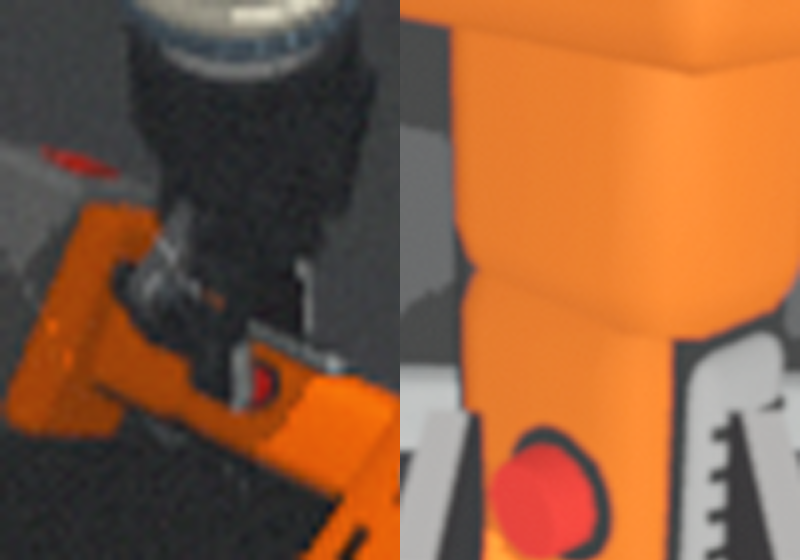

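Both fingertips are placed: the trigger is at its stop (force jumped to about 12 N), and the left finger is just off the button, which sits at wrist crop (545,500). Now I push along +y, shifting slightly towards the barrel.

>>> carry_out(delta_pos=[[-0.001,0.0012,0.0016],[-0.002,0.0026,0.0031],[-0.002,0.0026,0.0031],[-0.002,0.0026,0.0031]], rot=[[0,0,0],[0,0,0],[0,0,0],[0,0,0]])

```text
clock: 9.75
eef_pos: [492.7, -78.1, 142.6]
tcp_rot: [3.141, 0.0, -2.942]
contact_force: [-5.5, 5.1, 16.1]
opening: 0.36
grasp_force: 9.1
```

>>> carry_out(delta_pos=[[0,0.001,0.0007],[0,0.002,0.0014],[0,0.002,0.0014]], rot=[[0,0,0],[0,0,0],[0,0,0]])

```text
clock: 10.12
eef_pos: [492.9, -76.7, 141.4]
tcp_rot: [-3.141, 0.001, -2.942]
contact_force: [-3.9, 2.7, 16.1]
opening: 0.363
grasp_force: 8.1
```

>>> carry_out(delta_pos=[[0,0.0008,0.0007],[0,0.0015,0.0013],[0,0.0015,0.0013]], rot=[[0,0,0],[0,0,0],[0,0,0]])

```text
clock: 10.5
eef_pos: [493.0, -75.4, 140.2]
tcp_rot: [-3.141, 0.002, -2.942]
contact_force: [-3.2, 1.3, 15.7]
opening: 0.363
grasp_force: 7.9
```

>>> carry_out(delta_pos=[[0,0.0007,0.0007],[0,0.0007,0.0007],[0,0.0007,0.0007]], rot=[[0,0,0],[0,0,0],[0,0,0]])

```text
clock: 10.88
eef_pos: [493.0, -75.0, 139.8]
tcp_rot: [-3.14, 0.002, -2.942]
contact_force: [-3.4, -0.8, 18.7]
opening: 0.361
grasp_force: 9.0
```

>>> carry_out(delta_pos=[[0,0.0007,0.0007],[0,0.0007,0.0007],[0,0.0007,0.0007]], rot=[[0,0,0],[0,0,0],[0,0,0]])

```text
clock: 11.25
eef_pos: [493.0, -74.8, 139.6]
tcp_rot: [-3.139, 0.002, -2.941]
contact_force: [-4.2, -2.6, 22.8]
opening: 0.366
grasp_force: 11.6
```

>>> carry_out(delta_pos=[[0,0.0007,-0.0007],[0,0.0014,-0.0015],[0,0.002,-0.0022],[0,0.0027,-0.0029],[0,0.0027,-0.0029]], rot=[[0,0,0],[0,0,0],[0,0,0],[0,0,0],[0,0,0]])

```text
clock: 11.88
eef_pos: [492.7, -72.7, 141.7]
tcp_rot: [-3.138, 0.003, -2.941]
contact_force: [-0.4, -6.4, 13.1]
opening: 0.364
grasp_force: 8.2
```

>>> carry_out(delta_pos=[[0,0.0007,-0.0007],[0,0.0014,-0.0015],[0,0.0014,-0.0015]], rot=[[0,0,0],[0,0,0],[0,0,0]])

```text
clock: 12.25
eef_pos: [492.5, -71.4, 143.1]
tcp_rot: [-3.138, 0.003, -2.941]
contact_force: [-1.1, -6.4, 9.4]
opening: 0.366
grasp_force: 7.5
```

>>> carry_out(delta_pos=[[0,0.0007,-0.0007],[0,0.0014,-0.0015],[0,0.002,-0.0022],[0,0.002,-0.0022]], rot=[[0,0,0],[0,0,0],[0,0,0],[0,0,0]])

```text
clock: 12.75
eef_pos: [492.0, -69.8, 144.7]
tcp_rot: [-3.138, 0.002, -2.941]
contact_force: [1.3, -8.5, 2.4]
opening: 0.362
grasp_force: 4.2
```

The trigger has stopped pushing back, so the lock has caught. Now withdrawing upward.

>>> carry_out(delta_pos=[[0,-0.0005,-0.003],[0,-0.0005,-0.01],[0,-0.0005,-0.03],[0,-0.0005,-0.06],[0,-0.0005,-0.09],[0,-0.0005,-0.11],[0,-0.0005,-0.11]], rot=[[0,0,0],[0,0,0],[0,0,0],[0,0,0],[0,0,0],[0,0,0],[0,0,0]])

```text
clock: 13.62
eef_pos: [491.5, -68.3, 255.7]
tcp_rot: [-3.141, 0.003, -2.942]
contact_force: [-0.1, -0.7, -0.4]
opening: 0.363
grasp_force: 0.0
```

Run:
```python
from h import *
print(r.sense()["eef_pos"],r.sense()["contact_force"])
f=r.grab_frame("wrist"); T=wristT(); u=proj([494,-74,150],"wrist",T)[0].astype(int); print(u)
x,y=np.clip(u-50,0,[460,320]); old=cv2.imread("pics/w1.png")[165:265,232:332]
cv2.imwrite("pics/c6.png",np.hstack([cv2.resize(i,(400,400),interpolation=cv2.INTER_CUBIC) for i in(old,f[y:y+100,x:x+100])]))
```

```text
[491.51359679 -68.32115269 255.69321536] [-0.12597113 -0.70095329 -0.44197499]
[275 214]
```

View pics/c6.png

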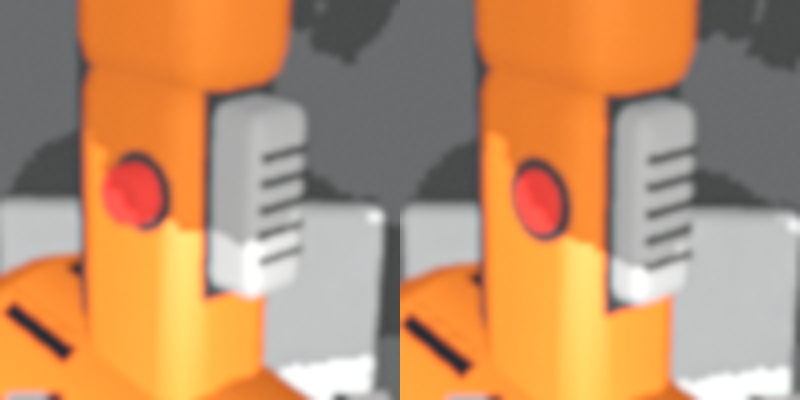

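Compared with the earlier picture, the button is now nearly flush at (540,198), and the trigger's visible side is clearly narrower (612–650 against 210–265 before). It is resting on its catch and the gun has not moved.

```bash
python3 -c "
from rig import r
print(r.sign_off())"
```

```text
the job is handed in; nothing more can be done
None
```

The hot-air gun's trigger is locked on with the red button held in, the gun and the other things on the bench were left undisturbed as far as the pictures and forces show, and the job was handed in (no verdict came back).

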